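Set out the bench for a titration

ROBOT

A 6-joint arm with a two-finger parallel gripper is mounted at the origin on the work surface; the furniture and walls round the work are solid. World frame = base frame: x ahead of the robot, y to its left, z up, the work surface at z = 0. Lengths are in m, angles in rad, forces in N, time in s.
With the tool pointing down it reaches from about 0.35 to 0.975 m from the base axis. Payload 7.1 kg.
Tool frame: the origin (TCP) lies midway between the tips of the shut fingers; the grasp point (between the pads) lies 19 mm behind it (grasp_offset is the distance from the TCP to the grasp point, in m); z points along the fingers, y is the line along which they close (so a half turn about z gives the same grasp; the last joint's range is limited). The gripper opens to 88 mm and grips with 3 to 60 N. Pads are 20 mm wide; open, the fingers measure 115 mm over their backs; the gripper's body (75 mm by 178 mm) begins 61 mm behind the grasp point.
Start: joints at [-1.25, 0.423, 1.63, -0, 1.089, -0.019], TCP at [0.208, -0.589, 0.223] pointing down, gripper open.
Joint ranges: [-3, 3], [-0.9, 2.11], [0.09, 2.58], [-1.31, 4.45], [0.11, 2.69], [-2.54, 2.54]. Speed limits (rad/s): [2.39, 2.39, 3.01, 3.14, 3.14, 3.14].

INTERFACE

Orientations are given as a unit quaternion [x, y, z, w].
In Python, from bench import state, get_image, finish_job, grasp_offset gives the robot as it stands. The module is installed in compiled form; this text tells all that it offers.
- The arm moves only by the shell command python3 -m handwheel 'ROWS' [FORCE]. ROWS is JSON, a list of rows, each a list of 5 numbers: the shift along the tool's x, y, z as a fraction of full scale, then the turn about the tool's z as a fraction of full scale, then the closure, from 0 (fully open) to 1 (shut). In form: [[dx, dy, dz, spin, jaw], ...]. A call has 1 to 5 rows; each row shifts and turns the commanded pose from where the row before left it, along the tool's axes as they then stand; what a row does not reach is not made up. Full scale, the value 1, is 4 cm for a shift and 8 degrees for a turn. A row lasts 1/8 s, in which the tool goes at most 62.5 mm and 10.7 degrees, less where a joint would pass 70% of its speed; a pose out of reach is approached as far as the arm can. A call with a number of a shift or a turn outside -1 to 1 is refused whole. A call with a gripper value outside its range is refused whole. The fingers move at their own pace and stop on an object; FORCE is the grip in N (left out, the last holds). Time passes only in rows, so rows that do not move let the fingers close. It gives the time, the measured TCP pose, the force, the opening and the grip force at its end, in the units of the state.
- state(): the state, without advancing time (a new reading comes with each control period).
- get_image(name): name is "scene" or "top" or "wrist"; returns a dict with "color" (420x560x3 uint8, red, green, blue), "fx", "fy", "cx", "cy" (pixels), "k1" (the pictures are not rectified: a ray, as slopes to the right and down, at radius r is drawn at 1 + k1 r^2 times it, then the intrinsics apply), "rvec" (rotation vector, rad) and "tvec" (3), from world to camera coordinates, as OpenCV has them. Camera axes: x right, y down, z forward; pixel columns grow to the right and rows downward; lengths in m; the calibration is good to about 2 mm. A picture is of the moment at which its call begins. There is no depth.
- finish_job(): hands the job in; it is judged then, once.
The state is a dict: "t": time; "q": joint angles; "joint_velocities": joint speeds; "effort": joint torques, N m; "eef_pos": TCP position; "eef_rot": TCP orientation; "force": force on the tool from outside, world axes, zero at the start; "torque": the same for the moment, N m; "gripper_width": finger opening in m; "finger_force": force on a finger pad.
Only numpy, scipy, OpenCV 4.12 (cv2) and the standard library are available. Lean on these libraries where they do the work, as an engineer would, in place of code of your own. Each camera call takes 0.05 s, during which the arm holds its last target. There are 200 camera calls.

TASK

Set out the bench for a titration: stand the conical flask on the middle of the white tile, stand the small beaker on the middle of the round cork mat and cover it with the petri dish laid flat and centred on its rim, and stand the dropper bottle on the bare bench midway between flask and beaker, in line with them. Everything ends upright and let go; never tip the flask over far enough to spill, and leave the large beaker where it stands.

Things in the scene. Friction and masses are not known exactly. Their poses are not given: they have to be found in the camera images.
- flask: conical glass flask with pale blue filling, 80 mm across the foot, 122 mm high, 0.14 kg; the upright neck is 26 mm wide from 60 to 122 mm up: grip the neck. Origin: centre of the underside, z up.
- small_beaker: the smaller of the two clear glass beakers, body 50 mm across, 70 mm high; the top 5 mm flare out to 54 mm (60 mm at the spout, along y); grip the straight body below the flare, across x or y. Origin: centre of the underside, z up.
- petri_dish: flat round closed clear petri dish, 60 mm across and 15 mm high, 18 g; grip across its y axis (60 mm) or across its x axis (where the pads meet at 44 mm). Origin: centre of the underside, z up.
- dropper_bottle: small brown glass dropper bottle, 77 mm high; body 25 to 29 mm across up to 44 mm, then a dropper cap 14 mm across. Origin: centre of the underside, z up.
- large_beaker: the larger glass beaker, partly filled, 72 mm across and 92 mm high; not used, it stands among the other things. Origin: centre of the underside, z up.
- tile: square white glazed tile, 120 x 120 mm, 6 mm thick, fixed on the bench. Origin: centre of its underside on the bench, top at z = 6 mm; x and y along its edges. The line from the centre of the tile to the centre of the cork mat runs along its y axis (either way) and is 240 mm long.
- cork_mat: round brown cork mat, 100 mm across, 6 mm thick, fixed on the bench. Origin: centre of its underside on the bench, top at z = 6 mm.
- centrifuge: blue and white bench centrifuge, fixed at the back of the bench, higher than a gripper that reaches down; its nearest corner is 160 mm from its origin towards the robot (-x): keep a wide gripper clear of it. Origin: centre of its underside.
Not all that is in view belongs to the job. What is shaped like the small_beaker but pink is not meant.

How it is judged:
By the outcome, as a careful person would: the job done as asked, in the order asked, and still so for the second after the job is handed in, with the robot touching nothing.
It also fails if it takes over 149 s, if anything falls off the work surface, if the arm or the gripper's body presses on something with over 40 N, if the wrist force passes 120 N, or if a joint passes its speed limit or range.

## Working session

There is one attempt and no reset: what is moved stays moved. The work goes in short steps, Python scripts to look and compute and a shell command to move; the robot and the scene stay as the last step left them, time stands still between calls to the robot, and variables do not carry over. Pictures are saved under pics/ and viewed, at most 14 in all, crops included, and the job is handed in when it is done.

```bash
mkdir -p pics; cat > h.py <<'E'
import numpy as np, cv2
from bench import state, get_image, grasp_offset
from scipy.spatial.transform import Rotation as R
def snap(n,f):
    d=get_image(n); cv2.imwrite('pics/'+f+'.png',cv2.cvtColor(d['color'],cv2.COLOR_RGB2BGR))
    np.savez('pics/'+f+'.npz',**d); return d
def load(f): return dict(np.load('pics/'+f+'.npz'))
def K(d): return np.array([[d['fx'],0,d['cx']],[0,d['fy'],d['cy']],[0,0,1.]],float), np.array([float(d['k1']),0,0,0,0])
def ray(d,u,v):
    k,D=K(d); p=cv2.undistortPoints(np.array([[[u,v]]],float),k,D)[0,0]
    r=cv2.Rodrigues(d['rvec'])[0]; t=np.array(d['tvec']).ravel()
    w=r.T@np.array([p[0],p[1],1]); return -r.T@t, w/np.linalg.norm(w)
def atz(d,u,v,z):
    c,w=ray(d,u,v); return c+w*(z-c[2])/w[2]
def tri(*obs):
    A=0;b=0
    for d,u,v in obs:
        c,w=ray(d,u,v); P=np.eye(3)-np.outer(w,w); A=A+P; b=b+P@c
    return np.linalg.solve(A,b)
def proj(d,p):
    k,D=K(d); return cv2.projectPoints(np.array(p,float).reshape(-1,1,3),d['rvec'],d['tvec'],k,D)[0].reshape(-1,2)
E
python3 - <<'E'
from h import *
for n in ['top','scene','wrist']:
    d=snap(n,n+'0'); print(n,ray(d,280,210),d['fx'])
s=state(); print(s); print(grasp_offset, R.from_quat(s['eef_rot']).as_matrix())
E
```

```text
top (array([ 0.33530923, -0.0525826 ,  1.59403825]), array([ 0.14255484,  0.0059414 , -0.98976907])) 540.2292708105297
scene (array([0.05710912, 0.24872403, 0.76010222]), array([ 0.53241592, -0.32393773, -0.78204708])) 390.1737455295946
wrist (array([ 0.28432793, -0.56180789,  0.38481536]), array([-0.29696476, -0.10325101, -0.94928982])) 308.8530432617647
{'t': 0.15, 'q': array([-1.24998735e+00,  4.23670363e-01,  1.63046813e+00, -1.19277921e-05,
        1.08862377e+00, -1.90196524e-02]), 'joint_velocities': array([ 0.00057592, -0.00051495, -0.00282638,  0.00122351,  0.00204641,
        0.00012118]), 'effort': array([ 3.78404675e-04, -5.44982672e+01, -2.73918790e+01,  6.44251378e-02,
        2.04688695e-02, -9.62189006e-05]), 'eef_pos': array([ 0.2082063 , -0.58885753,  0.22209532]), 'eef_rot': array([ 9.85598623e-01,  1.69100599e-01, -9.31312836e-05, -5.77362607e-04]), 'force': array([-0.83152384,  0.18776006, -0.40094361]), 'torque': array([ 0.03361741,  0.02618186, -0.02175458]), 'finger_force': 0.0, 'gripper_width': 0.0879363148358506}
0.0187 [[ 9.42809958e-01  3.33330527e-01 -3.78844855e-04]
 [ 3.33330742e-01 -9.42809308e-01  1.10659847e-03]
 [ 1.16845954e-05 -1.16959269e-03 -9.99999316e-01]]
```

View pics/top0.png

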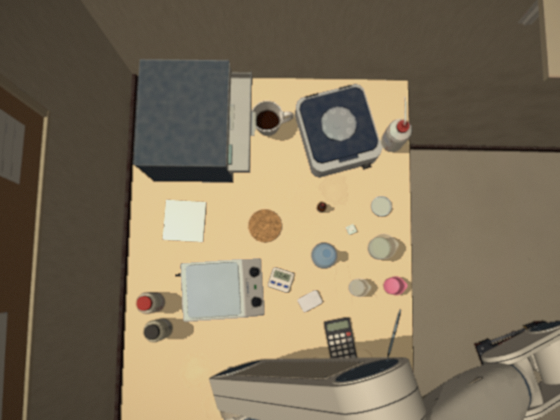

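View pics/scene0.png

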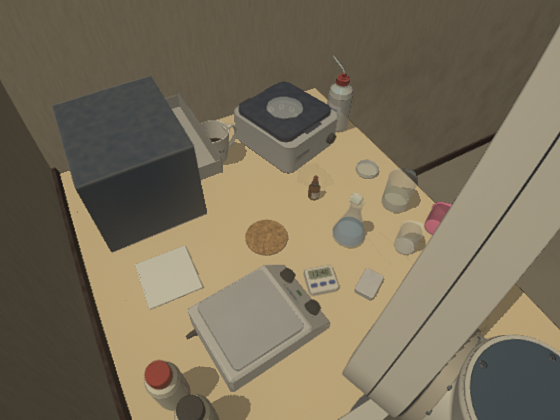

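The top view shows tile ~(185,221), cork ~(265,226), flask (324,256), dropper (322,207), petri ~(381,206), large beaker (382,247), small clear beaker (359,288) and pink one (395,285). In the scene view: flask (350,225), petri (367,170), small beaker (408,238), pink (440,218), large (399,190). The candidates for small_beaker are clear (359,288) and pink (395,285); the clear one fits. I'll confirm in an enlarged crop.

```bash
python3 - <<'E'
import cv2,numpy as np
a=cv2.imread('pics/top0.png')[170:310,300:420]; b=cv2.imread('pics/scene0.png')[145:285,290:470]
a=cv2.resize(a,None,fx=3,fy=3,interpolation=cv2.INTER_CUBIC)
b=cv2.resize(b,None,fx=2.4,fy=3,interpolation=cv2.INTER_CUBIC)
cv2.imwrite('pics/c0.png',np.hstack([a,b]))
t=cv2.imread('pics/top0.png'); s=cv2.imread('pics/scene0.png')
from h import *
T,S=load('top0'),load('scene0')
def blob(img,m,seed):
    n,l,st,c=cv2.connectedComponentsWithStats(m.astype(np.uint8)); k=l[seed[1],seed[0]]; return l==k,st[k],c[k]
for n,i,d,st_,sm in [('top',t,T,(185,221),(265,226)),('scene',s,S,(170,275),(266,238))]:
    h=cv2.cvtColor(i,cv2.COLOR_BGR2HSV)
    print(n,h[st_[1],st_[0]],h[sm[1],sm[0]],h[sm[1],sm[0]+50])
    m,q,c=blob(i,(h[...,1]<70)&(h[...,2]>120),st_); print('tile',q,c,atz(d,*c,.006))
    r=cv2.minAreaRect(np.argwhere(m)[:,::-1].astype(np.float32)); bx=cv2.boxPoints(r); print(r,[atz(d,*p,.006)[:2].round(4) for p in bx])
    m,q,c=blob(i,cv2.GaussianBlur(h[...,2],(5,5),0)<190,sm); print('mat',q,c,atz(d,*c,.006))
E
```

```text
top [ 33  22 229] [ 16 137 179] [ 20  89 226]
tile [ 162  199   44   44 1692] [183.79432624 220.51950355] [0.52891517 0.24182028 0.006     ]
((183.6991424560547, 220.51329040527344), (41.773929595947266, 41.108741760253906), 3.814074993133545) [array([0.4712, 0.3058]), array([0.594 , 0.3029]), array([0.5871, 0.178 ]), array([0.4647, 0.1821])]
mat [249 209  34  34 867] [265.07958478 225.44405998] [5.17321577e-01 4.71298464e-04 6.00000000e-03]
scene [ 24  41 186] [ 16 127 147] [ 20  90 186]
tile [ 135  245   68   65 2654] [167.6876413  276.65109269] [0.52565856 0.24429224 0.006     ]
((167.20689392089844, 276.5172424316406), (47.53800582885742, 58.30833435058594), 68.19859313964844) [array([0.5918, 0.3073]), array([0.5885, 0.1782]), array([0.464 , 0.1862]), array([0.4709, 0.3055])]
mat [     0      0    560    420 235200] [279.5 209.5] [ 0.57246533 -0.063332    0.006     ]
```

View pics/c0.png

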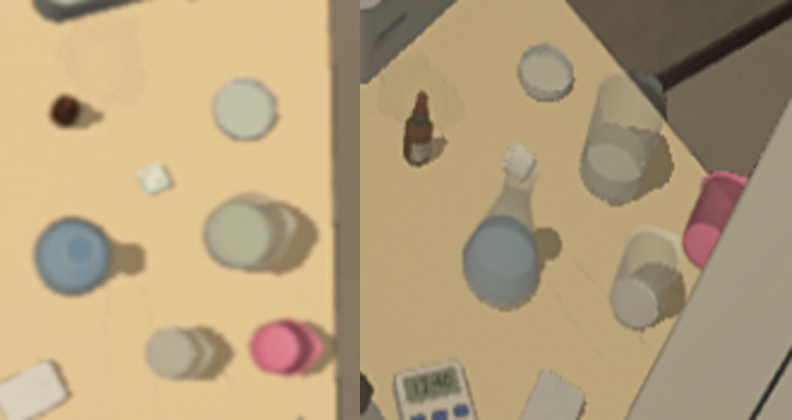

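The crop confirms the clear small beaker (crop 176,352 → top px 358.7,287) beside the pink one (crop 285,347 → top px 395,286). Clear is the one meant; the larger clear beaker is at crop (240,235).

```bash
python3 - <<'E'
from h import *
T,S=load('top0'),load('scene0')
t=lambda x,y:(T,x/3+300,y/3+170)
s=lambda x,y:(S,(x-360)/2.4+290,y/3+145)
for n,a,b in [('flask foot',t(73,256),s(503,267)),('flask neck top',t(80,250),s(521,150)),('sb base',t(176,352),s(636,303)),('sb rim',t(197,352),s(652,248)),
  ('petri',t(244,109),s(546,70)),('drop base',t(72,112),s(418,157)),('drop cap top',t(65,110),s(422,97)),('large base',t(238,235),s(614,172)),('pink',t(278,347),s(705,240))]:
    print(n,tri(a,b).round(4), atz(*a,0)[:2].round(3), atz(*b,0)[:2].round(3))
h=cv2.cvtColor(cv2.imread('pics/scene0.png'),cv2.COLOR_BGR2HSV)
m=(h[...,2]<165)&(h[...,1]>80); m[:215]=0;m[260:]=0;m[:,:240]=0;m[:,292:]=0
c=np.argwhere(m).mean(0)[::-1]; print('mat',c,m.sum(),atz(S,*c,.006))
E
```

```text
flask foot [ 0.4313 -0.1756  0.0007] [ 0.431 -0.176] [ 0.432 -0.176]
flask neck top [ 0.4302 -0.1684  0.1471] [ 0.437 -0.182] [ 0.523 -0.266]
sb base [ 0.3404 -0.2762 -0.0053] [ 0.339 -0.277] [ 0.34  -0.271]
sb rim [ 0.3447 -0.2846  0.0553] [ 0.339 -0.297] [ 0.373 -0.322]
petri [ 0.5793 -0.3433  0.0096] [ 0.58  -0.346] [ 0.587 -0.35 ]
drop base [ 0.5784 -0.1739 -0.0164] [ 0.575 -0.174] [ 0.569 -0.164]
drop cap top [ 0.566  -0.1602  0.0784] [ 0.577 -0.167] [ 0.626 -0.206]
large base [ 0.4538 -0.3382  0.0018] [ 0.454 -0.338] [ 0.455 -0.34 ]
pink [ 0.3475 -0.3737  0.0058] [ 0.345 -0.377] [ 0.352 -0.376]
mat [266.16058394 237.32927818] 1233 [0.51484836 0.00522137 0.006     ]
```

Points agree with the stated sizes (flask foot z≈0, mat–tile distance 240 mm). Aligning the tool with the world axes, then moving above the flask.

```bash
cat > to.py <<'E'
# python3 to.py x y z [yawdeg]: units still to go in tool axes to reach a TCP target
import sys; from h import *
a=[float(v) for v in sys.argv[1:]]; s=state(); M=R.from_quat(s['eef_rot']).as_matrix()
yaw=np.degrees(np.arctan2(M[1,0],M[0,0])); d=M.T@(np.array(a[:3])-s['eef_pos'])/.04
print('t',s['t'],'pos',s['eef_pos'].round(4),'yaw',yaw.round(2),'w',round(s['gripper_width'],4),'ff',round(s['finger_force'],1),'F',s['force'].round(1),'q6',s['q'][5].round(2))
print('units',d.round(3),'spin',(((yaw-a[3])/8).round(3) if len(a)>3 else ''))
E
python3 -m handwheel '[[0,0,0,0.81,0],[0,0,0,0.81,0],[0,0,0,0.82,0],[0,0,0,0,0]]' 20
python3 to.py 0.431 -0.176 0.222 0
```

```text
t: 0.65
eef_pos: [0.2082, -0.5891, 0.2224]
eef_rot: [1.0, 0.0, -0.0, -0.0]
force: [-0.4, -0.3, 0.3]
gripper_width: 0.0877
finger_force: 0.0
t 0.65 pos [ 0.2082 -0.5891  0.2224] yaw 0.01 w 0.0877 ff 0.0 F [-0.4 -0.3  0.3] q6 0.32
units [  5.57  -10.326   0.014] spin 0.001
```

```bash

python3 -m handwheel '[[0.5,-0.94,0,0,0],[0.5,-0.94,0,0,0],[0.5,-0.94,0,0,0],[0.5,-0.94,0,0,0],[0.5,-0.94,0,0,0]]' >/dev/null
python3 -m handwheel '[[0,0,0,0,0]]' >/dev/null
python3 -c "from h import *;snap('wrist','w1')"
python3 -m handwheel '[[0.51,-0.94,0,0,0],[0.51,-0.94,0,0,0],[0.51,-0.94,0,0,0],[0.51,-0.94,0,0,0],[0.51,-0.94,0,0,0]]' >/dev/null
python3 -m handwheel '[[0.5,-0.9,0,0,0],[0,0,0,0,0]]'
python3 -c "from h import *;snap('wrist','w2');cv2.imwrite('pics/w12.png',np.hstack([cv2.imread('pics/w1.png')[:,60:460],cv2.imread('pics/w2.png')[:,60:460]]))"
python3 to.py 0.431 -0.176 0.222 0
```

```text
t: 2.33
eef_pos: [0.4319, -0.1768, 0.2228]
eef_rot: [1.0, 0.001, 0.0, 0.0]
force: [0.2, 0.1, -0.6]
gripper_width: 0.0876
finger_force: 0.0
t 2.375 pos [ 0.4313 -0.1777  0.2227] yaw 0.1 w 0.0874 ff 0.0 F [ 0.6 -0.1  0. ] q6 1.15
units [-0.007 -0.043  0.018] spin 0.013
```

View pics/w12.png

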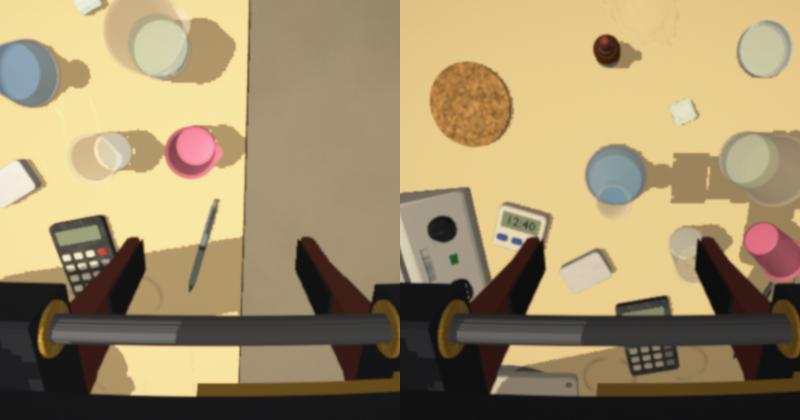

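w1 (left; u = x+60): small beaker base (113,152), rim (97,158), pink (192,152). w2 (right; u = x−340): flask foot (616,175), neck rim (614,203), dropper cap (606,47), petri (765,49), cork (471,103).

```bash
python3 - <<'E'
from h import *
A,B,T=load('w1'),load('w2'),load('top0')
b=lambda x,y:(B,x-340,y)
print('foot',atz(*b(616,175),0).round(4),'neck',atz(*b(614,203),.122).round(4), 'tri',tri(b(614,203),(T,326.7,253.3)).round(4))
print('sb base',atz(A,173,152,0).round(4),'rim',atz(A,157,158,.07).round(4))
print('drop',atz(*b(606,47),.077).round(4)); print('petri',atz(*b(765,49),.0075).round(4)); print('mat',atz(*b(471,103),.006).round(4))
# crop for petri and beaker
i=cv2.imread('pics/w2.png')[0:120,380:460]; j=cv2.imread('pics/w1.png')[110:200,110:290]
cv2.imwrite('pics/c1.png',np.hstack([cv2.resize(i,(280,420),interpolation=2),cv2.resize(j,(500,420),interpolation=2)]))
E
```

```text
foot [ 0.4318 -0.1714  0.    ] neck [ 0.4319 -0.1712  0.122 ] tri [ 0.4303 -0.172   0.1176]
sb base [ 0.3381 -0.2642  0.    ] rim [ 0.3414 -0.2712  0.07  ]
drop [ 0.5682 -0.1634  0.077 ]
petri [ 0.5816 -0.3423  0.0075]
mat [0.5212 0.0019 0.006 ]
```

View pics/c1.png

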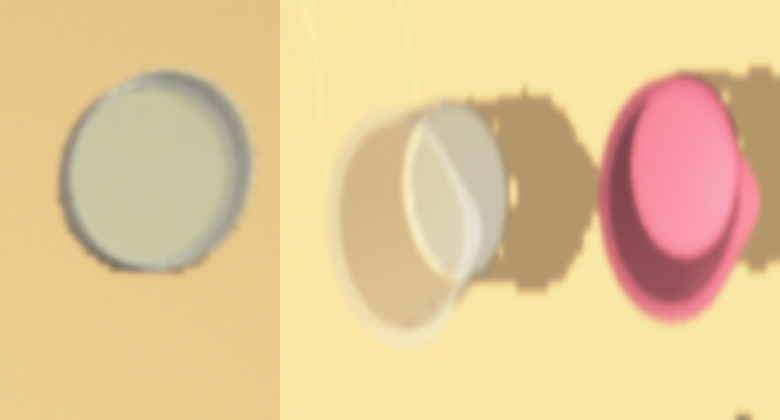

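```bash

python3 -m handwheel '[[0,-0.13,0,0,0],[0,0,0.9,0,0],[0,0,0.9,0,0],[0,0,0.9,0,0],[0,0,0.9,0,0]]' >/dev/null
python3 -m handwheel '[[0,0,0.17,0,0],[0,0,0,0,0]]' >/dev/null
python3 to.py 0.4315 -0.1725 0.072 0
python3 -m handwheel '[[0,0,0,0,1],[0,0,0,0,1],[0,0,0,0,1],[0,0,0,0,1],[0,0,0,0,1]]' 20
python3 -m handwheel '[[0,0,0,0,1],[0,0,0,0,1],[0,0,0,0,1],[0,0,0,0,1],[0,0,0,0,1]]' 20
python3 to.py 0.528 0.243 0.15 0
```

```text
t 3.25 pos [ 0.4306 -0.1728  0.0721] yaw -0.1 w 0.0882 ff 0.0 F [0.2 0.3 0.3] q6 1.17
units [ 0.023 -0.009  0.003] spin -0.013
t: 3.88
eef_pos: [0.4307, -0.1722, 0.072]
eef_rot: [1.0, -0.0, 0.0, 0.0]
force: [0.1, -0.5, -0.5]
gripper_width: 0.0414
finger_force: 0.0
t: 4.5
eef_pos: [0.4306, -0.1722, 0.0718]
eef_rot: [1.0, -0.0, -0.0, -0.0]
force: [0.6, 0.7, -0.7]
gripper_width: 0.026
finger_force: 19.9
t 4.5 pos [ 0.4306 -0.1722  0.0718] yaw -0.05 w 0.026 ff 19.9 F [ 0.6  0.7 -0.7] q6 1.17
units [  2.425 -10.382  -1.954] spin -0.007
```

```bash

python3 -m handwheel '[[0,0,-0.3,0,1],[0,0,-0.6,0,1],[0,0,-0.6,0,1],[0,0,-0.6,0,1],[0,0,-0.3,0,1]]' >/dev/null
python3 -m handwheel '[[0.3,-0.2,0,0,1],[0.5,-0.4,0,0,1],[0.5,-0.5,0,0,1],[0.5,-0.6,0,0,1],[0.4,-0.6,0,0,1]]' >/dev/null
python3 -m handwheel '[[0.2,-0.6,0,0,1],[0,-0.6,0,0,1],[0,-0.6,0,0,1],[0,-0.6,0,0,1],[0,-0.6,0,0,1]]' >/dev/null
python3 -m handwheel '[[0,-0.6,0,0,1],[0,-0.6,0,0,1],[0,-0.4,0,0,1],[0,-0.2,0,0,1],[0,0,0,0,1]]'
python3 -c "from h import *;snap('wrist','w3')"
python3 to.py 0.528 0.243 0.15 0
```

```text
t: 7.0
eef_pos: [0.5269, 0.112, 0.1676]
eef_rot: [1.0, -0.0, -0.0, 0.0]
force: [0.1, -0.4, -1.6]
gripper_width: 0.0257
finger_force: 19.9
t 7.05 pos [0.5269 0.1115 0.1677] yaw -0.04 w 0.0264 ff 19.9 F [-0.6  0.  -0.8] q6 1.76
units [ 0.026 -3.287  0.441] spin -0.005
```

View pics/w3.png

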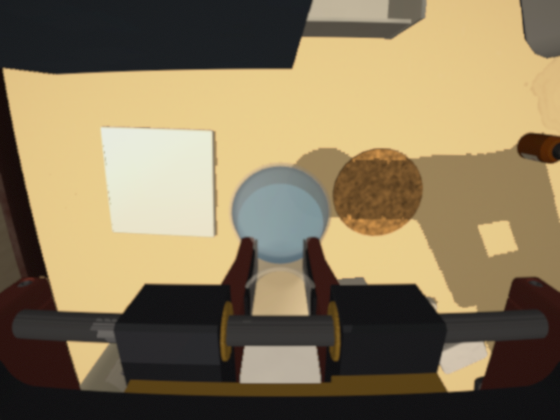

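The wrist view shows the tile with corners about (102,127), (213,130), (215,236), (113,233), the cork centred at (377,191) and the held flask foot at (280,212).

```bash
python3 - <<'E'
from h import *
W,T,S=load('w3'),load('top0'),load('scene0')
i=cv2.cvtColor(W['color'],cv2.COLOR_RGB2HSV)
def big(m):
    n,l,st,c=cv2.connectedComponentsWithStats(m.astype(np.uint8)); return n,l,st,c
m=(i[...,1]<60)&(i[...,2]>150); n,l,st,c=big(m); k=l[180,150]; print(st[k])
q=cv2.convexHull(np.argwhere(l==k)[:,::-1].astype(np.int32)); p=cv2.approxPolyDP(q,8,True)[:,0]; P=np.array([atz(W,*a,.006) for a in p]); print(p.tolist(),P[:,:2].round(4).tolist(),P.mean(0).round(4))
g=np.array(W['color']).astype(int); m=(g[...,0]<170)&(g[...,0]-g[...,2]>40); m[:140]=0;m[240:]=0;m[:,:330]=0;m[:,425:]=0
mm=cv2.morphologyEx(m.astype(np.uint8),cv2.MORPH_OPEN,np.ones((5,5)));ys,xs=np.nonzero(mm); print('mat',xs.min(),xs.max(),ys.min(),ys.max())
print(atz(W,377.5,192,.006).round(4), 'flask foot',atz(W,280.5,212,.096).round(4))
# edges of mat via radial points
for u,v in [(332,191),(423,191),(377,149),(377,235)]: print(atz(W,u,v,.006)[:2].round(4))
E
```

```text
[  101   127   114   110 11338]
[[213, 235], [114, 231], [101, 127], [211, 131]] [[0.47, 0.1887], [0.4745, 0.3042], [0.5918, 0.3002], [0.5859, 0.1835]] [0.5305 0.2442 0.006 ]
mat 330 424 149 226
[0.5206 0.0056 0.006 ] flask foot [0.5282 0.1119 0.096 ]
[0.5217 0.0558]
[ 0.5218 -0.0453]
[0.5674 0.0103]
[0.4697 0.0015]
```

```bash

python3 -m handwheel '[[0,-0.4,0,0,1],[0.03,-0.7,0,0,1],[0,-0.7,0,0,1],[0,-0.7,0,0,1],[0,-0.5,0,0,1]]' >/dev/null
python3 -m handwheel '[[0,-0.3,0,0,1],[0,0,0.5,0,1],[0,0,0.7,0,1],[0,0,0.6,0,1],[0,0,0.2,0,1]]' >/dev/null
python3 -m handwheel '[[0,0,0,0,1],[0,0,0.14,0,1],[0,0,0,0,1]]'
python3 to.py 0.528 0.2435 0.0783 0
```

```text
t: 8.68
eef_pos: [0.5284, 0.2437, 0.0826]
eef_rot: [1.0, -0.0, 0.0, -0.0]
force: [-0.3, 0.1, -1.7]
gripper_width: 0.0262
finger_force: 19.9
t 8.675 pos [0.5284 0.2437 0.0826] yaw -0.06 w 0.0262 ff 19.9 F [-0.3  0.1 -1.7] q6 1.98
units [-0.011  0.006  0.108] spin -0.007
```

```bash

python3 -m handwheel '[[0,0,0.05,0,1],[0,0,0.05,0,1],[0,0,0.03,0,1],[0,0,0,0,1]]'
python3 to.py 0.528 0.2435 0.0778 0
```

```text
t: 9.18
eef_pos: [0.5285, 0.2438, 0.0778]
eef_rot: [1.0, -0.001, 0.0, -0.0]
force: [-1.7, -0.7, 5.2]
gripper_width: 0.026
finger_force: 20.0
t 9.175 pos [0.5285 0.2438 0.0778] yaw -0.06 w 0.026 ff 20.0 F [-1.7 -0.7  5.2] q6 1.98
units [-0.014  0.008 -0.001] spin -0.007
```

```bash

python3 -m handwheel '[[0,0,0,0,0],[0,0,0,0,0],[0,0,0,0,0],[0,0,0,0,0],[0,0,0,0,0]]' >/dev/null
python3 -m handwheel '[[0,0,0,0,0],[0,0,0,0,0],[0,0,-0.3,0,0],[0,0,-0.8,0,0],[0,0,-0.8,0,0]]'
python3 -m handwheel '[[0,0,-0.8,0,0],[0,0,-0.7,0,0],[0,0.3,0,0,0],[0,0,0,0,0]]'
python3 -c "from h import *;snap('wrist','w4')"
python3 to.py 0.340 -0.271 0.21 0
```

```text
t: 10.42
eef_pos: [0.5283, 0.2437, 0.1545]
eef_rot: [1.0, -0.0, -0.0, 0.0]
force: [1.4, -0.1, -0.6]
gripper_width: 0.0879
finger_force: 0.0
t: 10.92
eef_pos: [0.5277, 0.2306, 0.2126]
eef_rot: [1.0, -0.001, -0.0, 0.0]
force: [0.4, 1.7, -0.0]
gripper_width: 0.0876
finger_force: 0.0
t 10.975 pos [0.5275 0.2308 0.2121] yaw -0.1 w 0.0878 ff 0.0 F [ 0.1 -0.5  0.1] q6 1.96
units [-4.665 12.553  0.069] spin -0.013
```

View pics/w4.png

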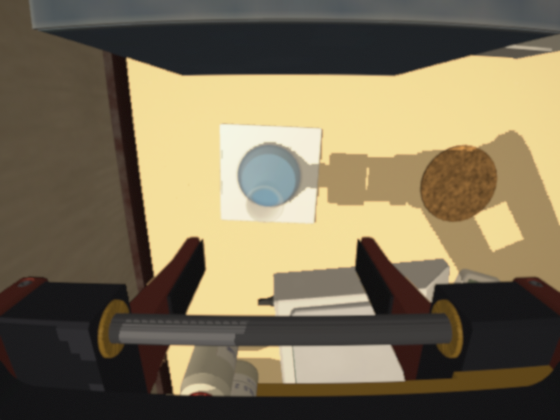

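The flask stands on the tile: foot about (269,177), tile corners about (220,124), (321,128), (315,222), (221,218); cork (459,183).

```bash

python3 - <<'E'
from h import *
W=load('w4'); P=np.array([atz(W,*a,.006) for a in [(220,124),(321,128),(314.5,222),(221.5,218.5)]]);print(P[:,:2].round(4).tolist(),P.mean(0).round(4))
print(atz(W,269,177,.01).round(4),atz(W,265,202,.128).round(4),'mat',atz(W,459,183.5,.006).round(4), [atz(W,*a,.006)[:2].round(4).tolist() for a in [(420,183),(497,183),(459,146),(459,222)]])
E
python3 -m handwheel '[[-0.3,0.93,0,0,0],[-0.3,0.93,0,0,0],[-0.3,0.93,0,0,0],[-0.3,0.93,0,0,0],[-0.3,0.93,0,0,0]]' >/dev/null
python3 -m handwheel '[[-0.36,0.93,0,0,0],[-0.36,0.93,0,0,0],[-0.36,0.93,0,0,0],[-0.36,0.93,0,0,0],[-0.36,0.93,0,0,0]]' >/dev/null
python3 -m handwheel '[[-0.4,0.93,0,0,0],[-0.4,0.93,0,0,0],[-0.4,0.93,0,0,0],[0,0,0,0,0]]' >/dev/null
python3 -c "from h import *;snap('wrist','w5')"
python3 to.py 0.340 -0.271 0.21 0
```

```text
[[0.5917, 0.3007], [0.5866, 0.1827], [0.4695, 0.187], [0.4745, 0.3055]] [0.5306 0.244  0.006 ]
[0.5291 0.2441 0.01  ] [0.5334 0.2434 0.128 ] mat [0.52   0.0058 0.006 ] [[0.5205, 0.0566], [0.5208, -0.0453], [0.5668, 0.0133], [0.4683, -0.0031]]
t 12.775 pos [ 0.3469 -0.252   0.2121] yaw -0.22 w 0.0879 ff 0.0 F [-0.3  0.3  0. ] q6 0.92
units [-0.171  0.475  0.052] spin -0.027
```

View pics/w5.png

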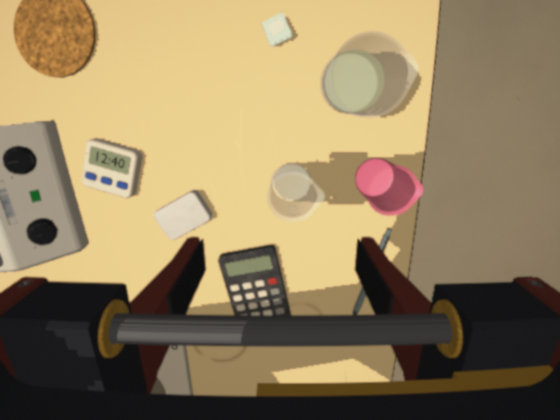

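Small beaker: base centre (291,183), rim centre about (292,194) with spout pointing right (323,195), i.e. world −y; pink stays to its right at (388,187).

```bash

python3 - <<'E'
from h import *
W=load('w5')
print(atz(W,291.5,183,.0).round(4),atz(W,292.5,194,.07).round(4),atz(W,323,195,.07).round(4),'pink',atz(W,387,190,.07).round(4),atz(W,357,180,.07).round(4))
E
python3 to.py 0.341 -0.271 0.025 0
```

```text
[ 0.338  -0.2668  0.    ] [ 0.3432 -0.2654  0.07  ] [ 0.342  -0.2967  0.07  ] pink [ 0.347  -0.3625  0.07  ] [ 0.3576 -0.3307  0.07  ]
t 12.775 pos [ 0.3469 -0.252   0.2121] yaw -0.22 w 0.0879 ff 0.0 F [-0.3  0.3  0. ] q6 0.92
units [-0.139  0.482  4.677] spin -0.027
```

```bash

python3 -m handwheel '[[-0.17,0.37,0,0,0.18],[0,0,0.8,0,0.18],[0,0,0.8,0,0.18],[0,0,0,0,0.18],[0,0,0,0,0.18]]' 12
python3 to.py 0.340 -0.267 0.022 0
```

```text
t: 13.4
eef_pos: [0.3415, -0.2667, 0.1497]
eef_rot: [1.0, -0.0, 0.0, 0.0]
force: [0.6, 0.7, 0.4]
gripper_width: 0.0715
finger_force: 0.0
t 13.4 pos [ 0.3415 -0.2667  0.1497] yaw -0.0 w 0.0715 ff 0.0 F [0.6 0.7 0.4] q6 0.88
units [-0.039  0.007  3.193] spin -0.0
```

```bash

python3 -m handwheel '[[-0.04,0,0.8,0,0.18],[0,0,0.8,0,0.18],[0,0,0.8,0,0.18],[0,0,0.6,0,0.18],[0,0,0.19,0,0.18]]' 12
python3 -m handwheel '[[0,0,0,0,0.18],[0,0,0,0,1],[0,0,0,0,1],[0,0,0,0,1],[0,0,0,0,1]]' 12
python3 -m handwheel '[[0,0,0,0,1],[0,0,0,0,1],[0,0,0,0,1]]' 12
python3 to.py 0.518 0.004 0.022 0
```

```text
t: 14.02
eef_pos: [0.3399, -0.2668, 0.0214]
eef_rot: [1.0, -0.0, 0.0, 0.0]
force: [-0.8, 0.1, 0.8]
gripper_width: 0.0721
finger_force: 0.0
t: 14.65
eef_pos: [0.34, -0.267, 0.0222]
eef_rot: [1.0, -0.001, 0.001, 0.0]
force: [0.4, 1.4, 8.0]
gripper_width: 0.0567
finger_force: 12.0
t: 15.02
eef_pos: [0.34, -0.267, 0.0221]
eef_rot: [1.0, -0.0, 0.001, 0.0]
force: [-0.2, -0.1, 7.8]
gripper_width: 0.0565
finger_force: 12.0
t 15.025 pos [ 0.34   -0.267   0.0221] yaw -0.06 w 0.0565 ff 12.0 F [-0.2 -0.1  7.8] q6 0.88
units [ 4.443e+00 -6.779e+00  3.000e-03] spin -0.007
```

Width 56.5 mm and an upward force of 8 N do not fit a 50 mm body grip; looking.

```bash

python3 -c "
from h import *
snap('wrist','w6');snap('scene','s6')
a=cv2.imread('pics/w6.png')[150:400,180:400];b=cv2.imread('pics/s6.png')[150:330,330:500]
cv2.imwrite('pics/c6.png',np.hstack([cv2.resize(a,(400,450)),cv2.resize(b,(400,450))]))"
```

```text
(no output)
```

View pics/c6.png

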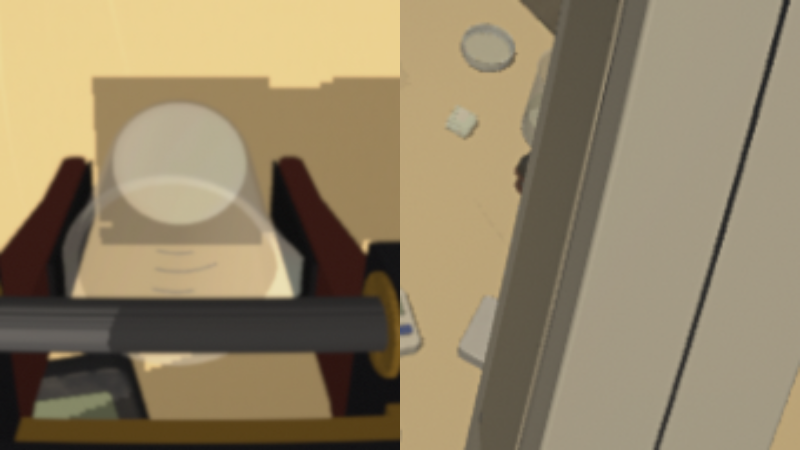

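The pads clamp the flare and spout. I'll open, go 15 mm lower and re-grip.

```bash

python3 -m handwheel '[[0,0,0,0,0.15],[0,0,0,0,0.15],[0,0,0,0,0.15],[0,0,0.2,0,0.15],[0,0,0.17,0,0.15]]'
python3 -m handwheel '[[0,0,0,0,0.15],[0,0,0,0,0.15],[0,0,0,0,1],[0,0,0,0,1],[0,0,0,0,1]]' 
python3 -m handwheel '[[0,0,0,0,1],[0,0,0,0,1],[0,0,0,0,1]]' 12
```

```text
t: 15.75
eef_pos: [0.3393, -0.2665, 0.006]
eef_rot: [1.0, -0.0, -0.0, -0.0]
force: [0.1, 0.7, 0.4]
gripper_width: 0.0748
finger_force: 0.0
t: 16.38
eef_pos: [0.3394, -0.2666, 0.0068]
eef_rot: [1.0, -0.0, 0.0, 0.0]
force: [0.6, 0.3, 1.4]
gripper_width: 0.0537
finger_force: 12.0
t: 16.75
eef_pos: [0.3394, -0.2666, 0.0067]
eef_rot: [1.0, -0.0, 0.0, 0.0]
force: [-0.5, 0.6, 2.5]
gripper_width: 0.0538
finger_force: 12.0
```

```bash

python3 -c "
from h import *
W=load('w5');print('calc top edge',atz(W,222,255,.012).round(3),atz(W,275,246,.012).round(3))
snap('wrist','w7')
a=cv2.imread('pics/w7.png')[190:340,200:350];b=cv2.imread('pics/w5.png')[155:230,255:335]
cv2.imwrite('pics/c7.png',np.hstack([cv2.resize(a,(450,450),interpolation=2),cv2.resize(b,(350,450),interpolation=2)]))"
```

```text
calc top edge [ 0.245 -0.176  0.012] [ 0.258 -0.246  0.012]
```

View pics/c7.png

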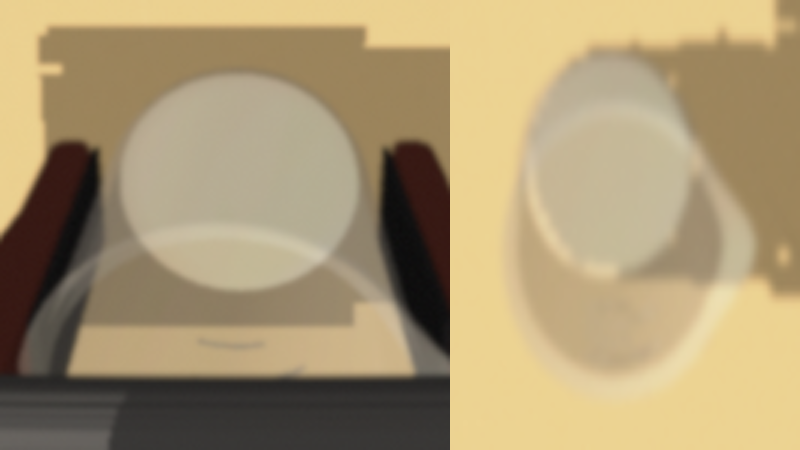

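The pads touch only the rim, held off by the spout on y. I'll grip across x instead, low down: open, rise, turn by 90°, go down and re-grip.

```bash

python3 -m handwheel '[[0,0,0,0,0.15],[0,0,0,0,0.15],[0,0,0,0,0.15],[0,0,-0.7,0,0.15],[0,0,-0.9,0,0.15]]' >/dev/null
python3 -m handwheel '[[0,0,-0.9,0,0.15],[0,0,-0.8,0,0.15],[0,0,0,-1,0.15],[0,0,0,-1,0.15],[0,0,0,-1,0.15]]' >/dev/null
python3 -m handwheel '[[0,0,0,-1,0.15],[0,0,0,-1,0.15],[0,0,0,-1,0.15],[0,0,0,-1,0.15],[0,0,0,-1,0.15]]' >/dev/null
python3 -m handwheel '[[0,0,0,-1,0.15],[0,0,0,-1,0.15],[0,0,0,-1,0.15],[0,0,0,-0.25,0.15],[0,0,0,0,0.15]]' >/dev/null
python3 to.py 0.340 -0.267 0.008 90
python3 -c "
from h import *
W=snap('wrist','w8')
print([proj(W,[.34+x,-.267+y,z]).round().tolist() for x,y,z in [(0,0,0),(.027,0,.07),(-.027,0,.07),(0,.027,.07),(0,-.03,.07)]])
a=cv2.imread('pics/w8.png');cv2.imwrite('pics/w8c.png',cv2.resize(a[60:340,140:420],(560,560),interpolation=2))"
```

```text
t 19.3 pos [ 0.3393 -0.2665  0.1386] yaw 89.84 w 0.0745 ff 0.0 F [-1.1  0.   0.8] q6 -0.69
units [-0.012  0.017  3.266] spin -0.02
[[[281.0, 193.0]], [[315.0, 216.0]], [[247.0, 216.0]], [[281.0, 183.0]], [[281.0, 250.0]]]
```

View pics/w8c.png

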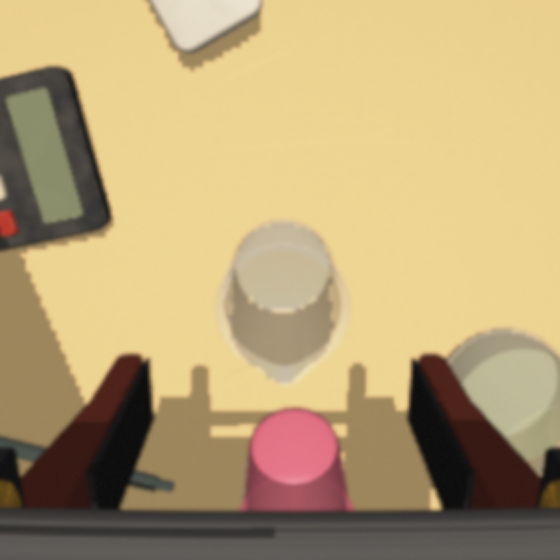

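Base lies at (283,266) in the crop, exactly where predicted; the spout points down the picture (−y), clear of the fingers. Going down to TCP z 0.014, so that the gripper body stays above the large beaker's rim.

```bash

python3 -m handwheel '[[0,0.02,0.8,0,0.15],[0,0,0.8,0,0.15],[0,0,0.8,0,0.15],[0,0,0.5,0,0.15],[0,0,0.2,0,0.15]]'  >/dev/null
python3 -m handwheel '[[0,0,0,0,0.15],[0,0,0,0,1],[0,0,0,0,1],[0,0,0,0,1],[0,0,0,0,1]]' 12 >/dev/null
python3 -m handwheel '[[0,0,0,0,1],[0,0,0,0,1],[0,0,0,0,1]]' 12
```

```text
t: 20.98
eef_pos: [0.3405, -0.2668, 0.0152]
eef_rot: [0.707, 0.707, 0.0, 0.0]
force: [-1.9, -0.4, 6.6]
gripper_width: 0.0518
finger_force: 12.0
```

```bash

python3 -m handwheel '[[0,0,0,0,0.25],[0,0,0,0,0.25],[0.05,0,0.18,0,0.25],[0,0,0,0,0.25],[0,0,0,0,1]]' 12
python3 -m handwheel '[[0,0,0,0,1],[0,0,0,0,1],[0,0,0,0,1],[0,0,0,0,1]]' 15
```

```text
t: 21.6
eef_pos: [0.3401, -0.2644, 0.0072]
eef_rot: [0.707, 0.707, -0.0, -0.0]
force: [0.1, -0.2, -0.3]
gripper_width: 0.059
finger_force: 0.0
t: 22.1
eef_pos: [0.3402, -0.2646, 0.0075]
eef_rot: [0.707, 0.707, 0.0, 0.0]
force: [0.2, 0.2, -1.1]
gripper_width: 0.0499
finger_force: 15.0
```

Width 49.9 mm: the body is held. Lifting and moving above the cork mat.

```bash

python3 -m handwheel '[[0,0,-0.3,0,1],[0,0,-0.6,0,1],[0,0,-0.8,0,1],[0,0,-0.8,0,1],[0,0,-0.7,0,1]]' >/dev/null
python3 -m handwheel '[[0.3,0.2,-0.3,0,1],[0.6,0.4,0,0,1],[0.7,0.45,0,0,1],[0.7,0.45,0,0,1],[0.7,0.45,0,0,1]]' >/dev/null
python3 -m handwheel '[[0.7,0.45,0,0,1],[0.7,0.45,0,0,1],[0.7,0.45,0,0,1],[0.7,0.45,0,0,1],[0.6,0.45,0,0,1]]' >/dev/null
python3 -m handwheel '[[0.4,0.25,0,0,1],[0,0,0,0,1]]'
python3 -c "from h import *;snap('wrist','w9')"
python3 to.py 0.5188 0.007 0.016 90
```

```text
t: 24.22
eef_pos: [0.5184, 0.0084, 0.1472]
eef_rot: [0.707, 0.707, -0.0, -0.0]
force: [-0.0, 0.6, -0.6]
gripper_width: 0.0498
finger_force: 15.0
t 24.275 pos [0.5178 0.0076 0.1471] yaw 90.02 w 0.0496 ff 15.0 F [-0.1  0.2  0. ] q6 -0.01
units [-0.015  0.027  3.278] spin 0.002
```

View pics/w9.png

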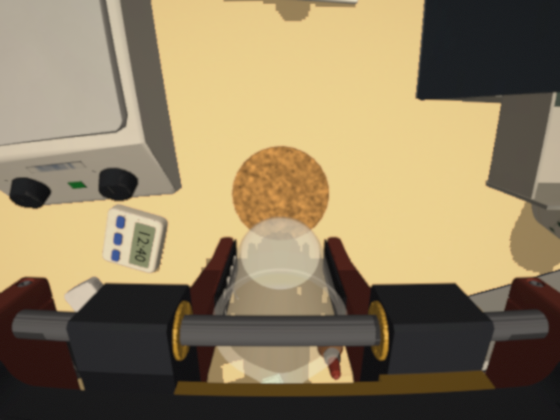

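The beaker hangs upright, its base at (281,253), with the mat centre about (280,194).

```bash

python3 -c "
from h import *
W=load('w9');print(atz(W,281,253,.1396).round(4),atz(W,280.5,194,.006).round(4),[atz(W,*a,.006)[:2].round(4).tolist() for a in [(232.5,194),(329,194),(280.5,146)]])"
python3 -m handwheel '[[-0.02,0.03,0.5,0,1],[0,0,0.8,0,1],[0,0,0.8,0,1],[0,0,0.7,0,1],[0,0,0.3,0,1]]' >/dev/null
python3 -m handwheel '[[0,0,0,0,1],[0,0,0.1,0,1],[0,0,0.05,0,1],[0,0,0,0,1]]'
python3 to.py 0.5188 0.007 0.0135 90
```

```text
[0.5188 0.0055 0.1396] [0.5188 0.006  0.006 ] [[0.4698, 0.006], [0.5684, 0.006], [0.5188, 0.0546]]
t: 25.4
eef_pos: [0.5199, 0.0065, 0.0179]
eef_rot: [0.707, 0.707, 0.0, 0.0]
force: [-0.1, -0.2, -1.6]
gripper_width: 0.05
finger_force: 15.0
t 25.4 pos [0.5199 0.0065 0.0179] yaw 89.95 w 0.05 ff 15.0 F [-0.1 -0.2 -1.6] q6 -0.01
units [ 0.012 -0.027  0.109] spin -0.006
```

```bash

python3 -m handwheel '[[0,-0.02,0.05,0,1],[0,0,0.05,0,1],[0,0,0.02,0,1],[0,0,0,0,1]]'
python3 -m handwheel '[[0,0,0,0,0.2],[0,0,0,0,0.2],[0,0,0,0,0.2],[0,0,0,0,0.2],[0,0,-0.3,0,0.2]]'
python3 -m handwheel '[[0,0,-0.8,0,0.2],[0,0,-0.9,0,0.2],[0,0,-0.9,0,0.2],[0,0,-0.9,0,0],[0,0,-0.9,0,0]]' 
python3 to.py 0.581 -0.343 0.2 0
```

```text
t: 25.9
eef_pos: [0.5188, 0.0065, 0.0134]
eef_rot: [0.707, 0.707, -0.0, -0.0]
force: [-3.0, 0.4, 9.8]
gripper_width: 0.0497
finger_force: 15.0
t: 26.52
eef_pos: [0.5181, 0.0065, 0.0244]
eef_rot: [0.707, 0.707, -0.001, -0.001]
force: [-0.8, -0.8, 0.2]
gripper_width: 0.0703
finger_force: 0.0
t: 27.15
eef_pos: [0.5187, 0.0065, 0.2027]
eef_rot: [0.707, 0.707, 0.0, 0.0]
force: [1.9, -0.6, -0.7]
gripper_width: 0.0863
finger_force: 0.0
t 27.15 pos [0.5187 0.0065 0.2027] yaw 89.95 w 0.0863 ff 0.0 F [ 1.9 -0.6 -0.7] q6 -0.01
units [-8.736  1.566  0.07 ] spin 11.244
```

```bash

python3 -c "
from h import *
W=snap('wrist','w10')"
python3 -m handwheel '[[-0.8,0,0,1,0],[0,0,0,1,0],[0,0,0,1,0],[0,0,0,1,0],[0,0,0,1,0]]' >/dev/null
python3 -m handwheel '[[0,0,0,1,0],[0,0,0,1,0],[0,0,0,1,0],[0,0,0,1,0],[0,0,0,1,0]]' >/dev/null
python3 -m handwheel '[[0,0,0,1,0],[0.1,0.9,0,0.25,0],[0.1,0.9,0,0,0],[0.1,0.9,0,0,0],[0.1,0.9,0,0,0]]' >/dev/null
python3 -m handwheel '[[0.2,0.9,0,0,0],[0.2,0.9,0,0,0],[0.2,0.9,0,0,0],[0.2,0.9,0,0,0],[0.1,0.75,0,0,0]]' >/dev/null
python3 -m handwheel '[[0,0,0,0,0]]' >/dev/null
python3 to.py 0.581 -0.343 0.2 0
python3 -c "
from h import *
W=snap('wrist','w11'); print(proj(W,[.581,-.343,.0075]))
a=cv2.imread('pics/w11.png')[40:320,80:480]
B=load('w10'); print('rim pred',proj(B,[.5188,.0045,.076]).round(),proj(B,[.5188,.0045,.006]).round())
b=cv2.imread('pics/w10.png')[130:310,200:360]
cv2.imwrite('pics/w11c.png',np.hstack([cv2.resize(a,(430,301),interpolation=2),cv2.resize(b,(268,301),interpolation=2)]))"
```

```text
t 29.825 pos [ 0.5717 -0.3452  0.201 ] yaw -0.18 w 0.0881 ff 0.0 F [-1.1 -0.4 -0.3] q6 1.01
units [ 0.233 -0.055  0.025] spin -0.022
[[278.38600378 172.23386698]]
rim pred [[280. 198.]] [[280. 181.]]
```

View pics/w11c.png

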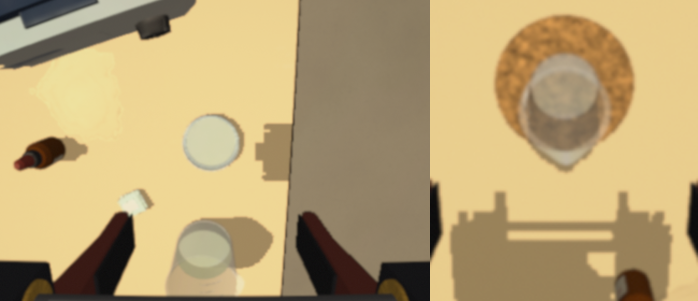

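The petri dish is at crop (212,142) → px (277,172), matching the prediction; the dropper is at crop (40,153), and the small beaker stands on the cork.

```bash

python3 -c "
from h import *
W=load('w11');print('petri',atz(W,277.2,172.1,.0075).round(4))
B=load('w10');g=lambda x,y:((x-430)*160/268+200,y*180/301+130)
print('base far edge',atz(B,*g(565,53),.006).round(4),'spout tip',atz(B,*g(566,166),.076).round(4),'L/R rim',atz(B,*g(521,110),.076).round(4),atz(B,*g(609,110),.076).round(4),'mat edges',[atz(B,*g(*a),.006).round(4)[:2] for a in [(565,14),(495,83),(634,83)]])"
python3 -m handwheel '[[0.23,-0.08,0,0,0],[0,0,0.9,0,0],[0,0,0.9,0,0],[0,0,0.9,0,0],[0,0,0.9,0,0]]' >/dev/null
python3 -m handwheel '[[0,0,0.8,0,0],[0,0,0.5,0,0],[0,0,0,0,0]]'
python3 to.py 0.581 -0.3425 0.005 0
```

```text
petri [ 0.5812 -0.3416  0.0075]
base far edge [0.5196 0.028  0.006 ] spout tip [ 0.5199 -0.0288  0.076 ] L/R rim [0.4937 0.0063 0.076 ] [0.5449 0.0062 0.076 ] mat edges [array([0.5196, 0.055 ]), array([0.4698, 0.0067]), array([0.5687, 0.0065])]
t: 30.88
eef_pos: [0.5805, -0.3389, 0.0035]
eef_rot: [1.0, 0.0, -0.001, -0.001]
force: [0.1, 0.0, 0.2]
gripper_width: 0.088
finger_force: 0.0
t 30.875 pos [ 0.5805 -0.3389  0.0035] yaw 0.0 w 0.088 ff 0.0 F [0.1 0.  0.2] q6 1.02
units [ 0.012  0.09  -0.038] spin 0.0
```

```bash

python3 -m handwheel '[[0,0.08,-0.04,0,0],[0,0,0,0,0.2],[0,0,0,0,0.25],[0,0,0,0,1],[0,0,0,0,1]]' 6
python3 -m handwheel '[[0,0,0,0,1],[0,0,0,0,1],[0,0,0,0,1]]' 6
```

```text
t: 31.5
eef_pos: [0.5812, -0.3436, 0.0069]
eef_rot: [1.0, -0.0, 0.0, 0.0]
force: [-0.8, -0.2, 4.1]
gripper_width: 0.0627
finger_force: 6.0
t: 31.88
eef_pos: [0.5812, -0.3436, 0.0068]
eef_rot: [1.0, -0.0, 0.0, 0.0]
force: [-1.2, -0.4, 6.3]
gripper_width: 0.0626
finger_force: 6.0
```

62.6 mm with an upward force suggests the tips catch the dish's upper edge, riding a little higher when open. Opening a little, going lower and re-closing.

```bash

python3 -m handwheel '[[0,0,0,0,0.15],[0,0,0,0,0.15],[0,0,0.1,0,0.15],[0,0,0,0,0.15]]' 6
python3 -c "
from h import *
W=snap('wrist','w12')
cv2.imwrite('pics/w12c.png',cv2.resize(cv2.imread('pics/w12.png')[180:330,170:390],(770,525),interpolation=2))"
python3 -m handwheel '[[0,0,0,0,1],[0,0,0,0,1],[0,0,0,0,1],[0,0,0,0,1],[0,0,0,0,1]]' 6
python3 -c "
from h import *
s=state();print(s['torque'].round(3),s['gripper_width'])"
```

```text
t: 32.38
eef_pos: [0.5806, -0.3432, 0.0016]
eef_rot: [1.0, -0.0, -0.0, -0.0]
force: [0.6, -0.2, 0.1]
gripper_width: 0.0748
finger_force: 0.0
t: 33.05
eef_pos: [0.581, -0.3434, 0.0023]
eef_rot: [1.0, -0.0, 0.0, 0.0]
force: [0.1, -0.4, -0.2]
gripper_width: 0.0631
finger_force: 6.0
[0.022 0.026 0.025] 0.0630928817784409
```

```bash

python3 - <<'E'
from h import *
for f,box in [('w11',(235,320,130,215)),('w2',(385,460,0,110)),('w12',(200,360,180,330))]:
    W=load(f); x0,x1,y0,y1=box
    i=np.array(W['color'])[y0:y1,x0:x1].astype(int); m=((i[...,0]-i[...,2])<45)&(i[...,0]>110)
    n,l,st,c=cv2.connectedComponentsWithStats(m.astype(np.uint8)); k=1+st[1:,4].argmax(); print(f,st[k],c[k])
    cn=max(cv2.findContours((l==k).astype(np.uint8),0,1)[0],key=len)[:,0]
    P=np.array([atz(W,a+x0,b+y0,.010)[:2] for a,b in cn]); C=(P.max(0)+P.min(0))/2; d=P-C
    print('C',C.round(4)); ws=[]
    for th in range(0,180,15):
        u=np.array([np.cos(np.radians(th)),np.sin(np.radians(th))]); ws.append(round(1000*np.ptp(P@u),1))
    print(ws)
E
```

```text
w11 [  15   17   53   52 2154] [41.21216342 42.32961931]
C [ 0.5805 -0.3402]
[np.float64(60.4), np.float64(60.8), np.float64(60.8), np.float64(60.6), np.float64(61.1), np.float64(61.0), np.float64(60.7), np.float64(61.2), np.float64(61.3), np.float64(60.8), np.float64(61.4), np.float64(61.7)]
w2 [  12   20   55   57 2464] [39.4375     48.69724026]
C [ 0.5817 -0.3406]
[np.float64(60.5), np.float64(61.3), np.float64(60.8), np.float64(61.5), np.float64(62.1), np.float64(63.1), np.float64(63.6), np.float64(64.1), np.float64(63.9), np.float64(64.0), np.float64(63.5), np.float64(62.8)]
w12 [  24   26  114  107 9520] [80.58897059 79.66880252]
C [ 0.5794 -0.3432]
[np.float64(65.9), np.float64(65.9), np.float64(65.2), np.float64(64.8), np.float64(64.2), np.float64(63.8), np.float64(63.6), np.float64(63.7), np.float64(64.2), np.float64(65.3), np.float64(65.2), np.float64(66.0)]
```

```bash

python3 -m handwheel '[[0,0,0,0,0.1],[0,0,0,0,0.1],[0,0,0,-0.9,0.1],[0,0,0,-0.9,0.1],[0,0,0,0,0.5]]' 6
python3 -m handwheel '[[0,0,0,0,1],[0,0,0,0,1],[0,0,0,0,1]]' 6
python3 -m handwheel '[[0,0,0,0,0.1],[0,0,0,0,0.1],[0,0,0,0.9,0.1],[0,0,0,0.9,0.1],[0,0,0,0.9,0.1]]' 6
python3 -m handwheel '[[0,0,0,0.9,0.1],[0,0,0,0,0.5],[0,0,0,0,1],[0,0,0,0,1],[0,0,0,0,1]]' 6
python3 to.py 0.581 -0.343 0.002 0
```

```text
t: 33.67
eef_pos: [0.581, -0.3434, 0.0023]
eef_rot: [0.992, 0.124, 0.0, 0.0]
force: [0.0, 0.4, 1.3]
gripper_width: 0.072
finger_force: 0.0
t: 34.05
eef_pos: [0.581, -0.3434, 0.0023]
eef_rot: [0.992, 0.125, -0.0, -0.0]
force: [-0.1, 0.1, -0.1]
gripper_width: 0.0607
finger_force: 5.9
t: 34.67
eef_pos: [0.581, -0.3434, 0.0023]
eef_rot: [0.998, -0.065, -0.0, -0.0]
force: [-1.9, -0.2, -0.2]
gripper_width: 0.0792
finger_force: 0.0
t: 35.3
eef_pos: [0.581, -0.3434, 0.0023]
eef_rot: [0.992, -0.125, 0.0, -0.0]
force: [-0.0, -0.4, -0.2]
gripper_width: 0.063
finger_force: 6.0
t 35.3 pos [ 0.581  -0.3434  0.0023] yaw -14.41 w 0.063 ff 6.0 F [-0.  -0.4 -0.2] q6 1.27
units [-0.003 -0.01   0.007] spin -1.802
```

Width is 60.7 mm at yaw +14°, so the dish's y axis lies near there; gripping at about +18°.

```bash

python3 -m handwheel '[[0,0,0,0,0.1],[0,0,0,0,0.1],[0,0,0,-1,0.1],[0,0,0,-1,0.1],[0,0,0,-1,0.1]]' 6 >/dev/null
python3 -m handwheel '[[0,0,0,-1,0.1],[0,0,0,0,0.5],[0,0,0,0,1],[0,0,0,0,1],[0,0,0,0,1]]' 6
python3 -m handwheel '[[0,0,0,0,1],[0,0,0,0,1]]' 8
python3 to.py 0.5195 0.004 0.2 17.6
```

```text
t: 36.55
eef_pos: [0.581, -0.3434, 0.0023]
eef_rot: [0.988, 0.152, 0.0, -0.0]
force: [-0.4, 0.7, -0.7]
gripper_width: 0.0616
finger_force: 6.0
t: 36.8
eef_pos: [0.581, -0.3434, 0.0023]
eef_rot: [0.988, 0.152, -0.0, -0.0]
force: [1.0, -0.4, 0.2]
gripper_width: 0.0617
finger_force: 8.0
t 36.8 pos [ 0.581  -0.3434  0.0023] yaw 17.54 w 0.0617 ff 8.0 F [ 1.  -0.4  0.2] q6 0.71
units [ 1.151 -8.745 -4.943] spin -0.008
```

```bash

python3 -m handwheel '[[0,0,0,0,0.1],[0,0,0,0,0.1],[0,0,0,0.63,0.1],[0,0,0,0,0.5],[0,0,0,0,1]]' 8 >/dev/null
python3 -m handwheel '[[0,0,0,0,1],[0,0,0,0,1],[0,0,0,0,1],[0,0,0,0,1]]' 8
python3 to.py 0.5195 0.003 0.15 12.5
```

```text
t: 37.92
eef_pos: [0.581, -0.3434, 0.0023]
eef_rot: [0.994, 0.109, 0.0, 0.0]
force: [-0.1, 0.0, 0.2]
gripper_width: 0.0598
finger_force: 8.0
t 37.925 pos [ 0.581  -0.3434  0.0023] yaw 12.51 w 0.0598 ff 8.0 F [-0.1  0.   0.2] q6 0.8
units [ 0.375 -8.789 -3.693] spin 0.002
```

```bash

python3 -m handwheel '[[0,0,-0.3,0,1],[0,0,-0.7,0,1],[0,0,-0.9,0,1],[0,0,-0.9,0,1],[0,0,-0.9,0,1]]' 8 >/dev/null
python3 -m handwheel '[[0,-0.3,0,0,1],[0,-0.6,0,0,1],[0,-0.8,0,0,1],[0,-0.8,0,0,1],[0.1,-0.8,0,0,1]]' 8 >/dev/null
python3 -m handwheel '[[0.1,-0.8,0,0,1],[0.1,-0.8,0,0,1],[0.1,-0.6,0,0,1],[0,-0.5,0,0,1],[0,0,0,0,1]]' 8
python3 -c "
from h import *
W=snap('wrist','w13'); s=state(); print(proj(W,[.5193,.0037,.076]).round(1))"
python3 to.py 0.5193 0.0037 0.15 12.5
```

```text
t: 39.8
eef_pos: [0.5437, -0.1044, 0.1498]
eef_rot: [0.994, 0.11, -0.001, -0.0]
force: [-0.3, -0.5, -0.7]
gripper_width: 0.06
finger_force: 8.0
[[145.5 212.9]]
t 39.85 pos [ 0.5442 -0.1053  0.15  ] yaw 12.58 w 0.0599 ff 8.0 F [-0.4  1.1 -0.2] q6 1.14
units [-0.015 -2.794  0.   ] spin 0.01
```

```bash

cat > fit.py <<'E'
from h import *
from scipy.ndimage import map_coordinates
th=np.linspace(0,2*np.pi,120,endpoint=False)
def fit(W,circles,c0,rng=.008,step=.0005):
    g=cv2.GaussianBlur(cv2.cvtColor(np.array(W['color']),cv2.COLOR_RGB2GRAY).astype(float),(0,0),.8)
    gx,gy=cv2.Sobel(g,-1,1,0),cv2.Sobel(g,-1,0,1); G=np.minimum(np.hypot(gx,gy),60)
    best=[]
    for dx in np.arange(-rng,rng+1e-9,step):
        for dy in np.arange(-rng,rng+1e-9,step):
            s=0
            for r,z in circles:
                p=proj(W,np.c_[c0[0]+dx+r*np.cos(th),c0[1]+dy+r*np.sin(th),np.full(120,z)]); s+=map_coordinates(G,[p[:,1],p[:,0]],order=1).mean()
            best.append((s,c0[0]+dx,c0[1]+dy))
    best.sort(reverse=True); b=np.array(best[:15]); return b[:,1:].mean(0).round(4),b[:,1:].std(0).round(4),round(b[0,0],1)
E
python3 - <<'E'
from fit import *
for f in ['w10','w13']:
    W=load(f)
    print(f,'mat',fit(W,[(.05,.006)],(.519,.004)))
    for n,c in [('base',[(.025,.006)]),('rim',[(.027,.076)]),('both',[(.025,.006),(.027,.076)])]: print(n,fit(W,c,(.519,.004)))
E
```

```text
w10 mat (array([0.5185, 0.0056]), array([0.0006, 0.0005]), np.float64(58.4))
base (array([0.5183, 0.004 ]), array([0.0007, 0.0004]), np.float64(49.6))
rim (array([0.5187, 0.0042]), array([0.0004, 0.0036]), np.float64(46.0))
both (array([0.5189, 0.0034]), array([0.0006, 0.0006]), np.float64(92.6))
w13 mat (array([0.5195, 0.0041]), array([0.0006, 0.0005]), np.float64(60.0))
base (array([0.5165, 0.0064]), array([0.0008, 0.0005]), np.float64(53.3))
rim (array([0.5233, 0.0007]), array([0.0007, 0.0005]), np.float64(37.2))
both (array([0.5175, 0.0058]), array([0.0013, 0.0005]), np.float64(82.6))
```

```bash

python3 -m handwheel '[[-0.03,-0.5,0,0,1],[0,-0.8,0,0,1],[0,-0.8,0,0,1],[0,-0.5,0,0,1],[0,-0.2,0,0,1]]' 8 >/dev/null
python3 -m handwheel '[[0,0,0,0,1],[0,0,0.4,0,1],[0,0,0.6,0,1],[0,0,0.4,0,1],[0,0,0.2,0,1]]' 8 >/dev/null
python3 -m handwheel '[[0,0,0,0,1]]'
python3 to.py 0.5187 0.0042 0.0785 12.5
```

```text
t: 41.22
eef_pos: [0.5189, 0.0032, 0.0856]
eef_rot: [0.994, 0.109, -0.001, -0.0]
force: [0.3, -0.4, 0.0]
gripper_width: 0.06
finger_force: 8.0
t 41.225 pos [0.5189 0.0032 0.0856] yaw 12.49 w 0.06 ff 8.0 F [ 0.3 -0.4  0. ] q6 1.34
units [-0.    -0.024  0.178] spin -0.001
```

```bash

python3 -m handwheel '[[0,-0.02,0.06,0,1],[0,0,0.06,0,1],[0,0,0.03,0,1],[0,0,0,0,1]]'
python3 -m handwheel '[[0,0,0.03,0,1],[0,0,0,0,1]]'
```

```text
t: 41.72
eef_pos: [0.5191, 0.0042, 0.0804]
eef_rot: [0.994, 0.109, 0.0, 0.0]
force: [-0.3, -0.4, -0.5]
gripper_width: 0.0603
finger_force: 8.0
t: 41.98
eef_pos: [0.519, 0.0042, 0.079]
eef_rot: [0.994, 0.109, -0.0, -0.0]
force: [0.2, -0.1, -0.3]
gripper_width: 0.0597
finger_force: 8.0
```

```bash

python3 -m handwheel '[[0,0,0.02,0,1],[0,0,0.01,0,1],[0,0,0,0,1]]'
python3 -m handwheel '[[0,0,0.02,0,1],[0,0,0,0,1]]'
```

```text
t: 42.35
eef_pos: [0.5191, 0.0042, 0.0781]
eef_rot: [0.994, 0.109, 0.0, 0.0]
force: [-0.6, -0.4, 2.6]
gripper_width: 0.0598
finger_force: 8.0
t: 42.6
eef_pos: [0.5194, 0.0043, 0.0776]
eef_rot: [0.994, 0.109, 0.0, 0.0]
force: [-2.5, -0.3, 7.8]
gripper_width: 0.0602
finger_force: 8.0
```

The dish bears on the rim. Easing off, opening and rising.

```bash

python3 -m handwheel '[[0,0,-0.02,0,1],[0,0,0,0,0.25],[0,0,0,0,0.15],[0,0,0,0,0.05],[0,0,0,0,0]]' >/dev/null
python3 -m handwheel '[[0,0,0,0,0],[0,0,0,0,0],[0,0,-0.3,0,0],[0,0,-0.7,0,0],[0,0,-0.8,0,0]]' >/dev/null
python3 -m handwheel '[[0,0,-0.8,0,0],[0,0,-0.6,0,0],[0,0,0,0,0]]'
python3 - <<'E'
from fit import *
W=snap('wrist','w14')
print('mat',fit(W,[(.05,.006)],(.519,.004)),'dish top',fit(W,[(.03,.091)],(.519,.004),.012),'dish bot',fit(W,[(.03,.076)],(.519,.004),.012),'at z0.015',fit(W,[(.03,.015)],(.519,.004),.012))
E
python3 to.py 0.5682 -0.163 0.2 12.5
```

```text
t: 44.22
eef_pos: [0.5204, 0.0042, 0.2082]
eef_rot: [0.994, 0.109, 0.002, 0.0]
force: [-0.0, -0.0, 0.1]
gripper_width: 0.0877
finger_force: 0.0
mat (array([0.5175, 0.0046]), array([0.0005, 0.0007]), np.float64(52.2)) dish top (array([0.5187, 0.0048]), array([0.0005, 0.0006]), np.float64(59.3)) dish bot (array([0.5151, 0.003 ]), array([0.0015, 0.0012]), np.float64(54.3)) at z0.015 (array([ 0.5081, -0.0035]), array([0.0019, 0.0036]), np.float64(28.8))
t 44.275 pos [0.5194 0.0042 0.2067] yaw 12.51 w 0.0876 ff 0.0 F [ 0.4 -0.9 -0.5] q6 1.34
units [0.285 4.345 0.171] spin 0.001
```

The fit puts the dish top at (0.5187, 0.0048, z≈0.091), over the beaker. Next the dropper bottle.

```bash

python3 -m handwheel '[[0,0.5,0,0.78,0],[0,0.5,0,0.78,0],[0.1,0.6,0,0,0],[0.2,0.7,0,0,0],[0.2,0.7,0,0,0]]' >/dev/null
python3 -m handwheel '[[0.2,0.6,0,0,0],[0,0.4,0,0,0],[0,0,0,0,0]]' >/dev/null
python3 - <<'E'
from h import *
W=snap('wrist','w15'); i=np.array(W['color']).astype(int)
p=proj(W,[.568,-.165,.04])[0]; print('pred',p)
m=(i.sum(2)<260); m[:int(p[1])-60]=0; m[int(p[1])+70:]=0; m[:,:int(p[0])-60]=0; m[:,int(p[0])+60:]=0
n,l,st,c=cv2.connectedComponentsWithStats(m.astype(np.uint8))
for k in range(1,n):
    if st[k,4]>60: print(st[k],c[k],'z0',atz(W,*c[k],0).round(4),'z.04',atz(W,*c[k],.04).round(4))
E
python3 to.py 0.5682 -0.165 0.2 0
```

```text
pred [289.09305952 171.74799499]
[274 150  26  28 572] [286.36713287 163.48426573] z0 [ 0.57   -0.1628  0.    ] z.04 [ 0.577 -0.162  0.04 ]
t 45.325 pos [ 0.5528 -0.155   0.2051] yaw -0.02 w 0.0878 ff 0.0 F [-0.1 -0.4 -0.4] q6 1.28
units [0.385 0.25  0.127] spin -0.002
```

```bash

python3 - <<'E'
from h import *
def blob(f):
    W=load(f); i=np.array(W['color']).astype(int); p=proj(W,[.568,-.165,.04])[0]; g=np.zeros(i.shape[:2],bool)
    m=(i[...,2]<75)&(i[...,1]<85); x,y=map(int,p); g[max(0,y-60):y+60,x-60:x+60]=1; m&=g
    n,l,st,c=cv2.connectedComponentsWithStats(m.astype(np.uint8)); k=1+st[1:,4].argmax(); return W,l==k,st[k],c[k]
obs=[blob(f) for f in ('w2','w11','w15')]
for W,m,st,c in obs: print(st,c)
# silhouette fit: cylinder body r .0135 z0-.044 + cap r .007 z .044-.077
from scipy.optimize import minimize
th=np.linspace(0,2*np.pi,24)
def sil(W,x,y):
    m=np.zeros(W['color'].shape[:2],np.uint8)
    for r,a,b in [(.0137,0,.044),(.007,.044,.077)]:
        P=np.array([[x+r*np.cos(t),y+r*np.sin(t),z] for z in (a,b) for t in th]); cv2.fillConvexPoly(m,cv2.convexHull(proj(W,P).round().astype(np.int32)),1)
    return m>0
for sel in ([0],[1],[2],[0,2],[0,1,2]):
    best=max((sum((sil(obs[k][0],x,y)&obs[k][1]).sum()/(sil(obs[k][0],x,y)|obs[k][1]).sum() for k in sel)/len(sel),x,y) for x in np.arange(.555,.586,.0015) for y in np.arange(-.178,-.15,.0015))
    print(sel,np.round(best,4))
E
```

```text
[254  35  26  31 643] [266.91601866  50.07620529]
[ 94 168  47  30 886] [118.78442438 183.01693002]
[274 150  26  28 569] [286.36203866 163.65026362]
[0] [ 0.8344  0.5715 -0.163 ]
[1] [ 0.7698  0.5745 -0.1645]
[2] [ 0.8405  0.5745 -0.1615]
[0, 2] [ 0.8336  0.5745 -0.163 ]
[0, 1, 2] [ 0.8112  0.5745 -0.163 ]
```

```bash

python3 -m handwheel '[[0.53,0.2,0,0,0],[0,0,0.9,0,0],[0,0,0.9,0,0],[0,0,0.9,0,0],[0,0,0.9,0,0]]' >/dev/null
python3 -m handwheel '[[0,0,0.8,0,0],[0,0,0.33,0,0],[0,0,0,0,0]]' >/dev/null
python3 to.py 0.574 -0.163 0.016 0
python3 -m handwheel '[[0,0,0,0,1],[0,0,0,0,1],[0,0,0,0,1],[0,0,0,0,1],[0,0,0,0,1]]' 10 >/dev/null
python3 -m handwheel '[[0,0,0,0,1],[0,0,0,0,1],[0,0,0,0,1],[0,0,0,0,1],[0,0,0,0,1]]' 10
python3 to.py 0.524 0.124 0.12 0
```

```text
t 46.325 pos [ 0.5743 -0.1624  0.0162] yaw 0.07 w 0.0879 ff 0.0 F [-0.4  0.9  0.2] q6 1.27
units [-0.008  0.014  0.006] spin 0.008
t: 47.58
eef_pos: [0.5748, -0.1632, 0.0166]
eef_rot: [1.0, 0.0, -0.0, -0.0]
force: [-0.5, -1.1, -0.1]
gripper_width: 0.025
finger_force: 10.0
t 47.575 pos [ 0.5748 -0.1632  0.0166] yaw 0.03 w 0.025 ff 10.0 F [-0.5 -1.1 -0.1] q6 1.27
units [-1.266 -7.179 -2.584] spin 0.004
```

```bash

python3 - <<'E'
from h import *
W=load('w4'); print('oven',atz(W,280,75,0).round(3)); W=load('w9'); print('oven',atz(W,420,97,0).round(3),atz(W,490,185,0).round(3),'balance',[atz(W,180,188,z).round(3) for z in (0,.06)])
from fit import *
W=load('w4');print('tile/flask foot',fit(W,[(.04,.006)],(.529,.244)),'neck',fit(W,[(.013,.128)],(.529,.244)))
W=load('w10');print(fit(W,[(.025,.006)],(.519,.004)))
E
python3 -m handwheel '[[0,0,-0.4,0,1],[0,0,-0.8,0,1],[0,0,-0.9,0,1],[0,0,-0.9,0,1],[0,0,-0.6,0,1]]' 10
python3 to.py 0.524 0.124 0.15 90
```

```text
oven [0.646 0.231 0.   ]
oven [0.654 0.102 0.   ] [0.743 0.015 0.   ] balance [array([0.414, 0.011, 0.   ]), array([0.434, 0.026, 0.06 ])]
tile/flask foot (array([0.5295, 0.245 ]), array([0.0008, 0.0004]), np.float64(59.9)) neck (array([0.532 , 0.2462]), array([0.0004, 0.0007]), np.float64(35.1))
(array([0.5183, 0.004 ]), array([0.0007, 0.0004]), np.float64(49.6))
t: 48.2
eef_pos: [0.5755, -0.1634, 0.1637]
eef_rot: [1.0, 0.0, 0.001, 0.0]
force: [-0.4, -0.1, -1.4]
gripper_width: 0.025
finger_force: 10.0
t 48.2 pos [ 0.5755 -0.1634  0.1637] yaw 0.03 w 0.025 ff 10.0 F [-0.4 -0.1 -1.4] q6 1.27
units [-1.284 -7.185  0.334] spin -11.246
```

```bash

python3 -m handwheel '[[-0.1,-0.4,0,0,1],[-0.2,-0.7,0,0,1],[-0.2,-0.8,0,0,1],[-0.2,-0.8,0,0,1],[-0.2,-0.8,0,0,1]]' >/dev/null
python3 -m handwheel '[[-0.2,-0.8,0,0,1],[-0.18,-0.8,0,0,1],[0,-0.8,0,0,1],[0,-0.7,0,0,1],[0,-0.4,0,0,1]]' >/dev/null
python3 -m handwheel '[[0,-0.18,0,-0.7,1],[0,0,0,-1,1],[0,0,0,-1,1],[0,0,0,-1,1],[0,0,0,-1,1]]' >/dev/null
python3 -m handwheel '[[0,0,0,-1,1],[0,0,0,-1,1],[0,0,0,-1,1],[0,0,0,-1,1],[0,0,0,-1,1]]' >/dev/null
python3 -m handwheel '[[0,0,0,-1,1],[0,0,0,-0.55,1],[0,0,0,0,1]]' >/dev/null
python3 to.py 0.5238 0.125 0.0175 90
python3 - <<'E'
from fit import *
W=snap('wrist','w16'); z0=.1637-.0166; s=state()['eef_pos']; z0=s[2]-.0166
for n,c in [('foot',[(.0125,z0)]),('foot145',[(.0145,z0)]),]: print(n,fit(W,c,s[:2],.006)[0]-s[:2])
i=np.array(W['color']).astype(int); m=(i[...,2]<75)&(i[...,1]<85)&(i[...,0]>i[...,2]+15); p=proj(W,[s[0],s[1],z0]).ravel(); print(p)
x,y=map(int,p)
for v in range(y-40,y+10,4): 
    u=np.nonzero(m[v,x-40:x+40])[0]; print(v,(u.min()+x-40,u.max()+x-40) if len(u) else None)
E
```

```text
t 51.075 pos [0.5228 0.1239 0.1602] yaw 89.98 w 0.0253 ff 10.0 F [-0.2  0.4 -0.1] q6 0.21
units [0.027 0.029 3.567] spin -0.002
foot [-0.00031604  0.00105794]
foot145 [-0.00051604 -0.00284206]
[280.51338846 242.61386702]
202 None
206 None
210 None
214 None
218 None
222 None
226 (np.int64(275), np.int64(285))
230 (np.int64(266), np.int64(294))
234 (np.int64(262), np.int64(297))
238 (np.int64(246), np.int64(314))
242 (np.int64(243), np.int64(317))
246 (np.int64(242), np.int64(318))
250 (np.int64(240), np.int64(319))
```

```bash

python3 -m handwheel '[[0.03,0.03,0.5,0,1],[0,0,0.8,0,1],[0,0,0.8,0,1],[0,0,0.8,0,1],[0,0,0.4,0,1]]' >/dev/null
python3 -m handwheel '[[0,0,0,0,1],[0,0,0.1,0,1],[0,0,0.05,0,1],[0,0,0,0,1]]'
python3 to.py 0.5238 0.125 0.0166 90
```

```text
t: 52.25
eef_pos: [0.525, 0.1253, 0.0232]
eef_rot: [0.707, 0.707, 0.0, 0.0]
force: [-0.9, 0.8, 0.2]
gripper_width: 0.0245
finger_force: 10.0
t 52.25 pos [0.525  0.1253 0.0232] yaw 90.02 w 0.0245 ff 10.0 F [-0.9  0.8  0.2] q6 0.21
units [-0.007 -0.031  0.165] spin 0.003
```

```bash

python3 -m handwheel '[[0,-0.03,0.08,0,1],[0,0,0.06,0,1],[0,0,0.02,0,1],[0,0,0,0,1]]'
python3 -m handwheel '[[0,0,0.02,0,1],[0,0,0,0,1]]'
```

```text
t: 52.75
eef_pos: [0.5233, 0.1252, 0.0166]
eef_rot: [0.707, 0.707, -0.0, -0.0]
force: [-1.0, -0.4, 5.8]
gripper_width: 0.0246
finger_force: 10.0
t: 53.0
eef_pos: [0.5233, 0.1253, 0.0163]
eef_rot: [0.707, 0.707, -0.0, -0.0]
force: [-3.5, -0.6, 12.0]
gripper_width: 0.0249
finger_force: 10.0
```

```bash

python3 -m handwheel '[[0,0,-0.02,0,1],[0,0,0,0,0.3],[0,0,0,0,0.3],[0,0,0,0,0.3],[0,0,0,0,0.3]]' >/dev/null
python3 -m handwheel '[[0,0,-0.4,0,0.3],[0,0,-0.8,0,0.3],[0,0,-0.9,0,0.3],[0,0,-0.9,0,0.3],[0,0,-0.9,0,0.3]]' >/dev/null
python3 -m handwheel '[[0,0,-0.9,0,0.3],[0,-0.9,-0.9,0,0.3],[0,-0.9,0,0,0.3],[0,-0.9,0,0,0.3],[0,0,0,0,0.3]]'
python3 - <<'E'
from fit import *
W=snap('wrist','w17');S=snap('scene','s17');T=snap('top','t17')
print('flask',fit(W,[(.04,.007)],(.529,.244)),'dish',fit(W,[(.03,.091)],(.519,.004),.012),'drop',fit(W,[(.0135,0.002)],(.5238,.124)),'mat',fit(W,[(.05,.006)],(.519,.004)))
P=proj(W,[[.529,.244,.006],[.5187,.0045,.091],[.5238,.124,0],[.5238,.124,.077]]); print(P.round())
a=cv2.imread('pics/w17.png')
b=cv2.imread('pics/s17.png')[100:340,100:420]
cv2.imwrite('pics/f.png',np.hstack([cv2.resize(a,(400,300)),cv2.resize(b,(400,300),interpolation=2)]))
E
```

```text
t: 54.88
eef_pos: [0.4133, 0.125, 0.2452]
eef_rot: [0.707, 0.708, 0.0, 0.0]
force: [0.2, 0.4, 0.3]
gripper_width: 0.0613
finger_force: 0.0
flask (array([0.5343, 0.245 ]), array([0.0007, 0.0004]), np.float64(59.1)) dish (array([ 0.5122, -0.0055]), array([0.0027, 0.0014]), np.float64(36.0)) drop (array([0.5221, 0.1256]), array([0.0006, 0.0007]), np.float64(51.8)) mat (array([0.517 , 0.0071]), array([0.0005, 0.0008]), np.float64(50.2))
[[374.  78.]
 [369. 287.]
 [362. 173.]
 [379. 186.]]
```

View pics/f.png

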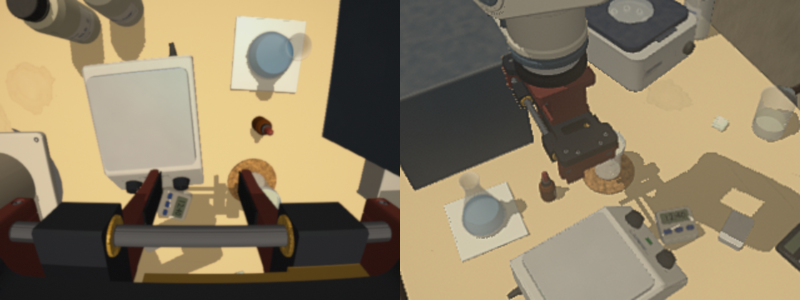

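The flask stands on the tile (wrist px about 271,55 of the left half) and the dropper stands upright at (262,126); the gripper hides the covered beaker in part. Moving the arm clear and checking by fits.

```bash

python3 -m handwheel '[[-0.5,-0.2,0,0,0.3],[-0.9,-0.2,0,0,0.3],[-0.9,0,0,0,0.3],[-0.9,0,0,0,0.3],[-0.9,0,0,0,0.3]]' >/dev/null
python3 -m handwheel '[[-0.9,0,0,0,0.3],[-0.9,0,0,0,0.3],[-0.9,0,0,0,0.3],[-0.9,0,0,0,0.3],[0,0,0,0,0.3]]'
python3 - <<'E'
from fit import *
for n in ('scene','top'):
    D=snap(n,n+'18')
    print(n,'flask',fit(D,[(.04,.007)],(.529,.244)),'mat',fit(D,[(.05,.006)],(.519,.004)),'dish',fit(D,[(.03,.091),(.03,.077)],(.519,.004),.012),'drop',fit(D,[(.0135,.002)],(.5238,.124)))
    g=cv2.cvtColor(D['color'],cv2.COLOR_RGB2HSV); z=load(n+'0'); 
    h=cv2.cvtColor(z['color'],cv2.COLOR_RGB2HSV); m=((h[...,1]<70)&(h[...,2]>120)).astype(np.uint8); s=(185,221) if n=='top' else (170,275)
    l=cv2.connectedComponents(m)[1]; q=cv2.minAreaRect(np.argwhere(l==l[s[1],s[0]])[:,::-1].astype(np.float32))[0]; print('tile',atz(D,*q,.006).round(4))
W=load('w17'); i=cv2.cvtColor(W['color'],cv2.COLOR_RGB2HSV); m=((i[...,1]<60)&(i[...,2]>150)).astype(np.uint8); l=cv2.connectedComponents(m)[1]; x,y=[int(v) for v in proj(W,[.575,.29,.006]).ravel()]; 
p=cv2.approxPolyDP(cv2.convexHull(np.argwhere(l==l[y,x])[:,::-1].astype(np.int32)),8,True)[:,0]; print(p.tolist(),np.mean([atz(W,*a,.006) for a in p],0).round(4))
E
```

```text
t: 56.28
eef_pos: [0.4005, -0.1852, 0.2444]
eef_rot: [0.708, 0.706, 0.0, 0.0]
force: [0.7, 1.1, -0.4]
gripper_width: 0.0615
finger_force: 0.0
scene flask (array([0.5324, 0.2422]), array([0.0005, 0.0006]), np.float64(53.6)) mat (array([0.5142, 0.0053]), array([0.0005, 0.0006]), np.float64(53.2)) dish (array([0.5177, 0.0031]), array([0.0006, 0.0005]), np.float64(103.4)) drop (array([0.5198, 0.1248]), array([0.0004, 0.0007]), np.float64(49.8))
tile [0.5265 0.2451 0.006 ]
top flask (array([0.5322, 0.2444]), array([0.0008, 0.0004]), np.float64(60.0)) mat (array([0.5187, 0.0027]), array([0.0006, 0.0005]), np.float64(60.0)) dish (array([0.5169, 0.001 ]), array([0.0004, 0.0008]), np.float64(120.0)) drop (array([0.5289, 0.1232]), array([0.0004, 0.001 ]), np.float64(60.0))
tile [0.5289 0.2421 0.006 ]
[[427, 30], [412, 129], [323, 123], [332, 23]] [0.5292 0.2445 0.006 ]
```

The fits put everything within a few mm: dish over the beaker on the cork, flask on the tile, dropper midway. Handing in.

```bash
python3 -c "
from bench import finish_job
print(finish_job())"
```

```text
the job is handed in; nothing more can be done
None
```

The job is handed in at about 56 s of robot time: the flask is on the tile, the small beaker is on the cork with the petri dish on its rim, and the dropper bottle stands midway between them. My camera fits put each within a few mm of its mark, and the large beaker was never gripped or moved.

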